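Hold the glass cell in the light gate

TASK

Turn the black clamp knob of the cell holder anticlockwise (seen from above) to its stop so that the clamp jaw frees the glass cell, then lift the cell out gripping it by its two narrow frosted faces only, never touching the broad clear windows with the fingers. Hold it upright in the light gate, midway between lamp and receiver, so that the light path runs squarely through the middle of both clear windows. Finish while still holding it there, clear of the gate, and do not disturb the loose tin, tape roll or cork block.

Things in the scene. Friction and masses are not known exactly. Their poses are not given: they have to be found in the camera images.
- clamp_knob (a joint): Clamp knob of the cell holder: 0 = clamped, 1.4 rad = free (stop); grows anticlockwise seen from above. It turns stiffly (about 0.05 N m) and stays where it is left. It draws the low aluminium clamp jaw (top 22 mm above the table), whose lip lies over the edge of the cell's foot when clamped, 5 mm per rad away from the cell; the foot is free from 1.0 rad on, 1.1 rad counts as freed.
- clamp_knob_grip (a point): Centre of the knob's upright black grip bar, on the vertical turning axis, 42.5 mm above the table. The bar is 38 mm long (point x axis, turns with the knob), 12 mm thick (point y axis) and 24 mm high (29.5 to 53.5 mm above the table). Clamped, it lies across the holder; free, almost along it. The cell stands 72 mm from the knob axis.
- cell_holder: Fixed dark steel holder, 58 x 120 x 13 mm, origin in the middle of its underside on the table; x across, y along its length. Its pocket for the cell's foot (35 x 33 mm, floor 6 mm and rim 13 mm above the table) is centred 36 mm along +y, the knob axis 36 mm along -y.
- cell_center (a point): Centre of the glass part of the cell; z up, x axis points out through the frosted faces, y axis through the clear windows. The cell is about 80 g: a glass block 24 mm (x) by 16 mm (y), 58 mm high, that reaches 29 mm below and 29 mm above this point, plus a grey cap 1 mm higher, on an aluminium foot 32 x 30 x 8 mm whose underside is 38 mm below this point. It starts standing in the holder's pocket, this point 44 mm above the table.
- cell_frosted: The two frosted faces of the cell, the narrow ones, finely ribbed, 24 mm apart and 15 mm wide, 58 mm high, facing along the cell's +x and -x; part of the cell. Origin under the middle of the cell's foot, axes as the cell's.
- cell_windows: The two broad clear windows of the cell, facing along the cell's +y and -y, 16 mm apart; part of the cell, not to be touched by fingers. Origin and axes as the cell's.
- light_gate: Fixed light gate, base 56 x 170 x 12 mm, origin in the middle of its underside on the table. On its y axis two posts carry short black barrels (30 mm in diameter, their axes 120 mm above the table) that face each other: the lamp at -y with a round cap, the receiver at +y with a squared cap. The gap between their mouths is 100 mm; the tops stand 137 mm above the table.
- beam_mid (a point): Middle of the light path, half-way between the two barrel mouths, 120 mm above the table. The light path is the y axis of this point; z is up.
- tin_small: Loose round white tin, 51 mm wide, 42 mm high, a bystander; origin under its centre.
- tape: Loose tape roll, 68 mm wide, 18 mm high, a bystander; origin under its centre.
- cork: Loose cork block, 50 x 90 x 28 mm, a bystander; origin under its centre.
Things that resemble listed ones, but are neither listed nor needed, are in the scene too. Of the things that look like the part that bears cell_center, the largest one is meant.

How it is judged:
By the outcome, as a careful person would: the job done as asked, in the order asked, and still so for the second after the job is handed in, while the arm keeps its last pose, push and grip.
It also fails if it takes over 45 s, if anything falls off the work surface, if the arm or the gripper's body presses on something with over 40 N, if the wrist force passes 120 N, or if a joint passes its speed limit or range.

ROBOT

A 6-joint arm with a two-finger parallel gripper is mounted at the origin on the work surface; the furniture and walls round the work are solid. World frame = base frame: x ahead of the robot, y to its left, z up, the work surface at z = 0. Lengths are in m, angles in rad, forces in N, time in s.
With the tool pointing down it reaches from about 0.35 to 0.775 m from the base axis. Payload 7.3 kg.
Tool frame: the origin (TCP) lies at the very end of the fingers, on their centre line; the grasp point (between the pads) lies 19 mm behind it; z points along the fingers, y is the direction in which the jaws open and shut (so a half turn about z gives the same grasp; the last joint's range is limited). The gripper opens to 92 mm and grips with 3 to 60 N. Pads are 19 mm wide; open, the fingers measure 130 mm over their backs; the gripper's body (75 mm by 190 mm) begins 47 mm behind the grasp point.
Start: joints at [-1.334, 0.342, 1.524, -0, 1.275, -0.146], TCP at [0.196, -0.487, 0.227] pointing down, gripper open.
Joint ranges: [-2.53, 2.53], [-0.77, 2.02], [0.04, 2.7], [-1, 4.14], [0.28, 2.66], [-3.11, 3.11]. Speed limits (rad/s): [2.57, 2.57, 3.14, 3.14, 3.14, 3.14].

INTERFACE

Orientations are given as [roll, pitch, yaw] about the fixed x, y, z axes, in that order (R = Rz(yaw) Ry(pitch) Rx(roll)).
In Python, from cell import robot gives the robot as it stands.
- The arm moves only by the tool apply_moves, never from a script. Its argument "plan" is a list of rows, each an object of numbers: "tx", "ty", "tz": the shift along the tool's x, y, z in m; "yaw": the turn about the tool's z in rad; "grip": the opening, from -1 (shut) to 1 (fully open), so that 0 is half open. In form: [{"tx": .., "ty": .., "tz": .., "yaw": .., "grip": ..}, ...]. A call has 1 to 8 rows; each row is the pose to reach, as a shift and turn from the pose commanded when the call began, along the tool's axes at that moment; what a row does not reach only later rows make up. A row lasts 1/8 s, in which the tool goes at most 62.5 mm and 10.7 degrees, less where a joint would pass 70% of its speed; a pose out of reach is approached as far as the arm can. A call with a gripper value outside its range is refused whole. The fingers move at their own pace and stop on an object; "force" is the grip in N (left out, the last holds). Time passes only in rows, so rows that repeat a pose let the fingers close. It gives the time, the measured TCP pose, the force and the opening at its end, in the units of the state.
- robot.observe(): the state, without advancing time (a new reading comes with each control period).
- robot.read_camera(name): name is "scene" or "top"; returns (picture, depth): 420x560x3 uint8, red, green, blue; 420x560 float32, m along the optical axis (not along the pixel's ray), 0 where there is no reading.
- robot.get_calibration(name): a dict with "camera_matrix" (3x3 intrinsics, pixels), "R" (3x3) and "t" (3): a world point X has camera coordinates R X + t. Camera axes: x right, y down, z forward; pixel columns grow to the right and rows downward; lengths in m; the calibration is good to about 2 mm. A picture is of the moment at which its call begins. get_calibration takes no time and is no camera call.
- robot.hand_in(): hands the job in, once; it reports no verdict.
Trained networks look in the newest picture that a camera, given by its name, has taken for a name from the list of things; names that differ only in an ending like _2 or _b are one class to them, and where a whole thing is asked for, a point or a joint stands for the part that bears it (a point fixed in the world has none). Each returns a list of dicts, best first, with "confidence" (0 to 1); they miss things now and then, are a little off and sometimes report something else, mostly with a low value. They report only what shows in the picture. A call takes as long as a camera call. They do not tell look-alikes from the thing itself.
- robot.outline_of(label, camera): "region" (420x560 bool, what is visible of it) and "pixel" ([row, column] in pixels, amid what is visible of it).
- robot.tip_of(label, camera): "pixel" ([row, column] in pixels: a listed point, or the origin of a listed thing).
The state is a dict: "time": time; "qpos": joint angles; "qvel": joint speeds; "joint_efforts": joint torques, N m; "tool_pos": TCP position; "tool_rot": TCP orientation; "contact_force": force on the tool from outside, world axes, zero at the start; "torque": the same for the moment, N m; "opening": finger opening in m.
Only numpy, scipy, OpenCV 4.12 (cv2) and the standard library are available. Lean on these libraries where they do the work, as an engineer would, in place of code of your own. Each camera call takes 0.05 s, during which the arm holds its last target.

## Working session

There is one attempt and no reset: what is moved stays moved. The work goes in short steps, Python scripts to look and compute and a tool call to move; the robot and the scene stay as the last step left them, time stands still between calls to the robot, and variables do not carry over. Pictures are saved under pics/ and viewed, and the job is handed in when it is done.

Besides the shell and the picture viewer there is one more tool, called after "Request:" as name(argument=value, ...) on one line, values as JSON. apply_moves: Moves the arm, as the interface text tells. Its arguments: {"type":"object","properties":{"plan":{"type":"array","items":{"type":"object","properties":{"tx":{"type":"number"},"ty":{"type":"number"},"tz":{"type":"number"},"yaw":{"type":"number"},"grip":{"type":"number"}}}},"force":{"type":"number"}},"required":["plan"]}

```bash
ls; mkdir -p pics
python3 - <<'E'
from cell import robot
import cv2, numpy as np
print(robot.observe())
for c in ("scene","top"):
    p,d=robot.read_camera(c)
    cv2.imwrite(f"pics/{c}0.png",p[:,:,::-1]); np.savez(f"{c}0.npz",p=p,d=d)
    k=robot.get_calibration(c); print(c,k)
E
```

```text
pics
{'time': 0.0, 'qpos': array([-1.33398732e+00,  3.42738496e-01,  1.52504890e+00, -3.13211217e-05,
        1.27540677e+00, -1.45988022e-01]), 'qvel': array([-0.00059609, -0.00020738,  0.0013377 , -0.0009064 ,  0.00153462,
        0.00050321]), 'joint_efforts': array([-1.22250778e-03, -4.31246281e+01, -2.44219655e+01,  7.16268551e-02,
        5.59550640e-02, -1.17703407e-04]), 'tool_pos': array([ 0.19601261, -0.48657633,  0.22602566]), 'tool_rot': array([-3.14000382e+00, -2.03339980e-04,  3.82806010e-01]), 'contact_force': array([ 0.31487108, -0.26461713, -0.28067069]), 'torque': array([-0.02318998,  0.01671329, -0.04814903]), 'opening': 0.09170459653622852}
scene {'camera_matrix': array([[406.9978768 ,   0.        , 277.36050256],
       [  0.        , 406.9978768 , 213.33458831],
       [  0.        ,   0.        ,   1.        ]]), 'R': array([[ 0.8222854 , -0.56893797,  0.012502  ],
       [-0.24472647, -0.37336596, -0.89482222],
       [ 0.51376616,  0.73273968, -0.44624756]]), 't': array([-0.5295152 ,  0.17030821,  0.78695691])}
top {'camera_matrix': array([[416.24199114,   0.        , 282.28181131],
       [  0.        , 416.24199114, 206.55784016],
       [  0.        ,   0.        ,   1.        ]]), 'R': array([[-0.01952941, -0.99974674,  0.01118284],
       [-0.99820437,  0.01886335, -0.05685248],
       [ 0.05662714, -0.01227306, -0.99831996]]), 't': array([-0.13504629,  0.54963802,  0.98694766])}
```

View pics/scene0.png

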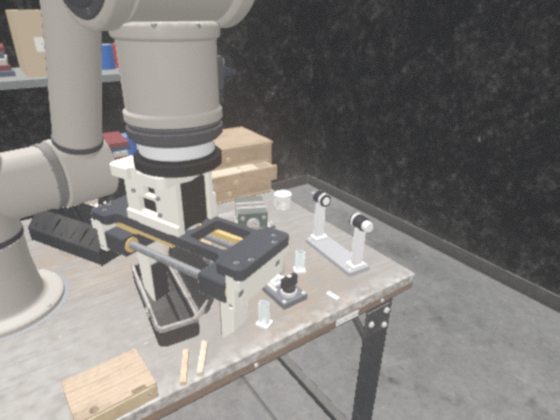

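View pics/top0.png

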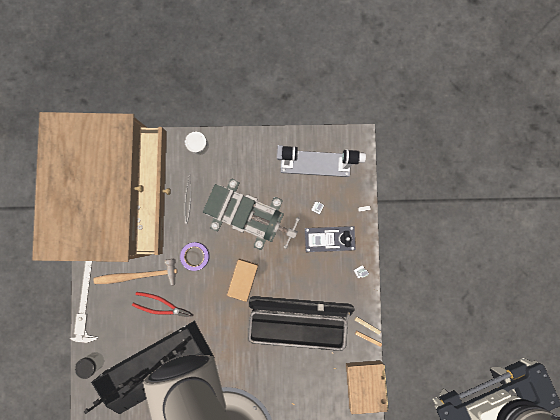

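```bash
cat > h.py <<'E'
import numpy as np, cv2
from cell import robot
CAL={c:robot.get_calibration(c) for c in("scene","top")}
def at_z(c,px,z):
    k=CAL[c]; r=np.linalg.inv(k["camera_matrix"])@[px[1],px[0],1]
    C=-k["R"].T@k["t"]; dr=k["R"].T@r
    return C+dr*(z-C[2])/dr[2]
def proj(c,X):
    k=CAL[c]; v=k["camera_matrix"]@(k["R"]@np.asarray(X,float)+k["t"]); return v[1]/v[2],v[0]/v[2]
def cloud(c,d):
    k=CAL[c]; v,u=np.mgrid[:420,:560]
    r=np.stack([u,v,np.ones_like(u)],-1)@np.linalg.inv(k["camera_matrix"]).T
    P=(r*d[...,None]-k["t"])@k["R"]; P[d<=0]=np.nan
    return P
E
python3 - <<'E'
from h import *
for c in("top","scene"):
    for l,z in (("clamp_knob_grip",.0425),("cell_center",.044),("cell_holder",0),("light_gate",0),("beam_mid",.12),("cell_frosted",.006),("tin_small",0),("tape",0),("cork",0)):
        for r in robot.tip_of(l,c)[:3]: print(c,l,np.round(r["pixel"],1),round(r["confidence"],2),np.round(at_z(c,r["pixel"],z),4))
print(robot.observe()["time"])
E
```

```text
top clamp_knob_grip [241.3 346.8] 0.45 [ 0.4612 -0.2947  0.0425]
top cell_center [241.5 314.7] 0.74 [ 0.4622 -0.2193  0.044 ]
top cell_center [206.4 317.3] 0.68 [ 0.5442 -0.2274  0.044 ]
top cell_center [274.5 360.6] 0.65 [ 0.3836 -0.3244  0.044 ]
top cell_holder [241.3 330.5] 0.83 [ 0.4607 -0.2618  0.    ]
top light_gate [160.3 312.1] 0.77 [ 0.6608 -0.2216  0.    ]
top beam_mid [155.8 319.7] 0.97 [ 0.6503 -0.228   0.12  ]
top cell_frosted [238.2 316. ] 0.53 [ 0.4691 -0.226   0.006 ]
top cell_frosted [269.5 356.3] 0.47 [ 0.3916 -0.3218  0.006 ]
top cell_frosted [242.  310.8] 0.41 [ 0.4601 -0.2132  0.006 ]
top tin_small [143.9 199.7] 0.74 [0.7064 0.0548 0.    ]
top tape [256.4 193.8] 0.85 [0.4308 0.0714 0.    ]
top cork [281.  244.4] 0.8 [ 0.369  -0.0505  0.    ]
scene clamp_knob_grip [278.1 287.2] 0.52 [ 0.466  -0.29    0.0425]
scene cell_center [312.6 266.5] 0.81 [ 0.3758 -0.3537  0.044 ]
scene cell_center [262.  299.5] 0.63 [ 0.5193 -0.2599  0.044 ]
scene cell_holder [292.3 273.3] 0.72 [ 0.4497 -0.2663  0.    ]
scene light_gate [255.9 334.2] 0.6 [ 0.6445 -0.2319  0.    ]
scene beam_mid [209.8 337.1] 0.94 [ 0.6416 -0.2312  0.12  ]
scene cell_frosted [268.8 300.9] 0.47 [ 0.5419 -0.2377  0.006 ]
scene cell_frosted [322.2 261.4] 0.39 [ 0.3785 -0.3328  0.006 ]
1.0
```

Run:
```python
from h import *
D=np.load("top0.npz");p,d=D["p"],D["d"];S=np.load("scene0.npz")
a=cv2.resize(p[220:260,295:365],None,fx=8,fy=8,interpolation=cv2.INTER_CUBIC)
b=cv2.resize(p[135:185,265:375],None,fx=5,fy=5,interpolation=cv2.INTER_CUBIC)
W=np.zeros((600,570,3),np.uint8);W[:320,:560]=a;W[330:580,:550]=b
cv2.imwrite("pics/z.png",W[:,:,::-1])
cv2.imwrite("pics/zs.png",cv2.resize(S["p"][180:330,240:380],None,fx=4,fy=4,interpolation=cv2.INTER_CUBIC)[:,:,::-1])
P=cloud("top",d)
np.set_printoptions(linewidth=250)
print("z mm rows 226..254, cols 304..358");print(np.round(P[226:254,304:358,2]*1000).astype(int))
```

```text
z mm rows 226..254, cols 304..358
[[-2 -4 -2 ... -4 -1  4]
 [-3 -7 -5 ... -3 -4  0]
 [-2 12  7 ...  0 -3 -3]
 ...
 [-3 -3  7 ... -2 -3  1]
 [ 0 -4 -1 ... -5 -2 -4]
 [-2  0 -2 ... -2  0 -3]]<stdin>:10: RuntimeWarning: invalid value encountered in cast
```

View pics/z.png

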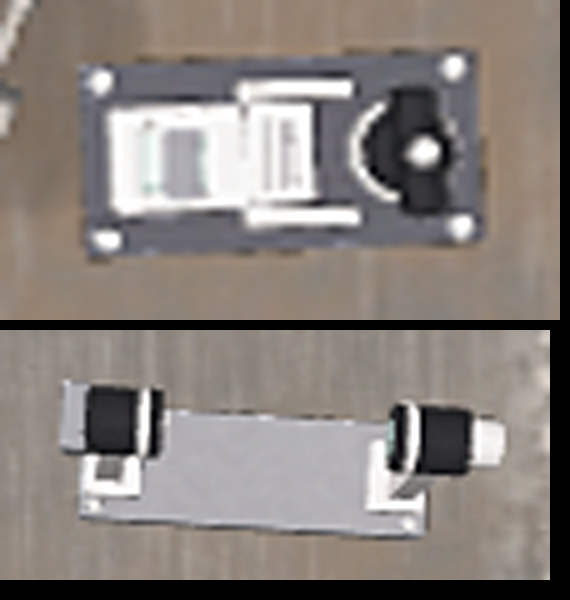

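View pics/zs.png

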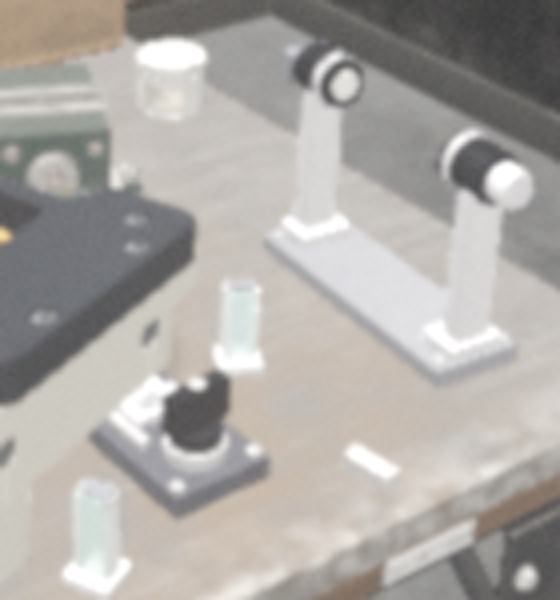

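Run:
```python
from h import *
def px(x,y,f,c0,r0): return ((y+.5)/f-.5+r0,(x+.5)/f-.5+c0)
print("holder screws")
s=np.array([at_z("top",px(x,y,8,295,220),.0135) for x,y in((100,82),(455,68),(462,226),(107,240))])
print(s.round(4)); m=s.mean(0); e=(s[0]+s[3]-s[1]-s[2])[:2]; print(m,"ydir angle-90",np.arctan2(e[1],e[0])-np.pi/2)
s=np.array([at_z("top",px(x,y,8,295,220),.013) for x,y in((80,67),(476,50),(484,238),(88,258))])
m=s.mean(0); e=(s[0]+s[3]-s[1]-s[2])[:2]; print("corners",m,np.arctan2(e[1],e[0])-np.pi/2,np.linalg.norm(e)/2)
print("knob",at_z("top",px(418,150,8,295,220),.0535),"screw",at_z("top",px(425,150,8,295,220),.056))
print("bar ends",at_z("top",px(412,90,8,295,220),.0535),at_z("top",px(425,212,8,295,220),.0535))
print("cap",at_z("top",px(183,163,8,295,220),.074))
print("gate barrels mouths L",at_z("top",px(162,421,5,265,135-66),.120),"R",at_z("top",px(390,438,5,265,135-66),.12))
print("outer",at_z("top",px(87,420,5,265,69),.12),at_z("top",px(470,441,5,265,69),.12))
# region rects
for c in("top",):
  for l,z in(("cell_holder",.013),("light_gate",.012)):
    r=robot.outline_of(l,c)[0]; cn,_=cv2.findContours(r["region"].astype(np.uint8),0,2); k=max(cn,key=cv2.contourArea)
    print(l,r["confidence"],cv2.minAreaRect(k),[np.round(at_z(c,(q[1],q[0]),z),4) for q in cv2.boxPoints(cv2.minAreaRect(k))])
for c in("scene",):
  q=CAL[c]
  print([ (i,np.round(proj(c,X),1)) for i,X in(("knob",(.4605,-.295,.0535)),("beam",(.65,-.228,.12)),("cell",(.462,-.225,.044)))])
```

```text
holder screws
[[ 0.4898 -0.2043  0.0135]
 [ 0.4919 -0.3116  0.0135]
 [ 0.4444 -0.3123  0.0135]
 [ 0.4424 -0.2053  0.0135]]
[ 0.4671391  -0.25836261  0.0135    ] ydir angle-90 0.019485018319255865
corners [ 0.46736153 -0.25874315  0.013     ] 0.026709616731192876 0.11967431272913487
knob [ 0.46839279 -0.29306719  0.0535    ] screw [ 0.46840915 -0.29467678  0.056     ]
bar ends [ 0.48575468 -0.29181789  0.0535    ] [ 0.45048411 -0.29458715  0.0535    ]
cap [ 0.46650293 -0.22296585  0.074     ]
gate barrels mouths L [ 0.6577128  -0.17865095  0.12      ] R [ 0.6485028  -0.27791522  0.12      ]
outer [ 0.65872171 -0.14599221  0.12      ] [ 0.64657123 -0.31282004  0.12      ]
cell_holder 0.56 ((330.1485595703125, 238.2140350341797), (24.980026245117188, 50.5595703125), 87.70938873291016) [array([ 0.4973, -0.198 ,  0.013 ]), array([ 0.4998, -0.3203,  0.013 ]), array([ 0.4397, -0.3209,  0.013 ]), array([ 0.4373, -0.1991,  0.013 ])]
light_gate 0.64 ((320.60296630859375, 161.55169677734375), (88.32278442382812, 28.372182846069336), 3.468229293823242) [array([ 0.6291, -0.1311,  0.012 ]), array([ 0.6986, -0.1366,  0.012 ]), array([ 0.6817, -0.3519,  0.012 ]), array([ 0.6122, -0.3456,  0.012 ])]
[('knob', array([275.6, 286.5])), ('beam', array([208.4, 338.9])), ('cell', array([262.7, 267.2]))]
```

```bash
cat >> h.py <<'E'
def rel(x,y,z,yaw):
    s=robot.observe(); p=s["tool_pos"]; w=s["tool_rot"][2]
    d=np.array([x,y,z])-p
    print("from",np.round(p,4),"yaw",round(w,4),"-> tx %.4f ty %.4f tz %.4f yaw %.4f"%(d[0]*np.cos(w)+d[1]*np.sin(w), d[0]*np.sin(w)-d[1]*np.cos(w), -d[2], -(yaw-w)))
E
python3 -c "
from h import *
rel(.4681,-.2945,.15,.023)"
```

```text
from [ 0.1961 -0.487   0.2268] yaw 0.3828 -> tx 0.3242 ty -0.0770 tz 0.0768 yaw 0.3598
```

Request:
apply_moves(plan=[{"tx":0.05,"ty":-0.012,"tz":0.0,"yaw":0.1,"grip":-0.2},{"tx":0.1,"ty":-0.024,"tz":0.0,"yaw":0.2,"grip":-0.2},{"tx":0.15,"ty":-0.036,"tz":0.0,"yaw":0.3,"grip":-0.2},{"tx":0.2,"ty":-0.048,"tz":0.02,"yaw":0.36,"grip":-0.2},{"tx":0.25,"ty":-0.06,"tz":0.04,"yaw":0.36,"grip":-0.2},{"tx":0.3,"ty":-0.071,"tz":0.06,"yaw":0.36,"grip":-0.2},{"tx":0.324,"ty":-0.077,"tz":0.077,"yaw":0.36,"grip":-0.2},{"tx":0.324,"ty":-0.077,"tz":0.077,"yaw":0.36,"grip":-0.2}])

```text
time: 2.1
tool_pos: [0.4684, -0.2929, 0.1483]
tool_rot: [-3.14, 0.002, 0.026]
contact_force: [0.5, -0.7, -0.6]
opening: 0.0369
```

Run:
```python
from h import *
rel(.4681,-.2945,.033,.023)
ims=[]
for c in("scene","top"):
    p,d=robot.read_camera(c); np.savez(f"{c}1.npz",p=p,d=d)
    r,cc=map(int,proj(c,(.468,-.27,.06)));ims.append(cv2.resize(p[max(r-70,0):r+70,cc-70:cc+70],(400,400),interpolation=cv2.INTER_CUBIC))
cv2.imwrite("pics/b1.png",np.hstack(ims)[:,:,::-1])
```

```text
from [ 0.4684 -0.2929  0.1483] yaw 0.0258 -> tx -0.0003 ty 0.0016 tz 0.1153 yaw 0.0028
```

View pics/b1.png

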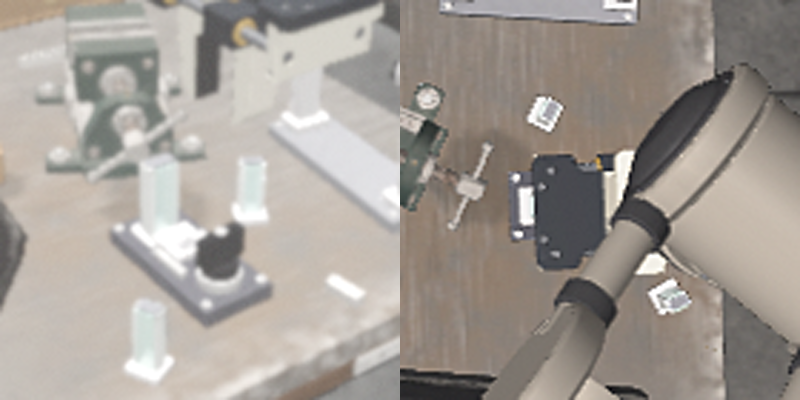

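Run:
```python
from h import *
p=np.load("scene1.npz")["p"]
r,cc=map(int,proj("scene",(.4665,-.2227,.045)))
a=cv2.resize(p[r-30:r+30,cc-30:cc+30],(600,600),interpolation=cv2.INTER_CUBIC)
for sx in(-1,1):
  for sy in(-1,1):
    for z in(.015,.073):
      v=proj("scene",(.4665+.012*sx,-.2227+.008*sy,z)); cv2.circle(a,(int((v[1]-cc+30+.5)*10),int((v[0]-r+30+.5)*10)),5,(255,0,0),-1)
cv2.imwrite("pics/b2.png",a[:,:,::-1])
```

```text
(no output)
```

View pics/b2.png

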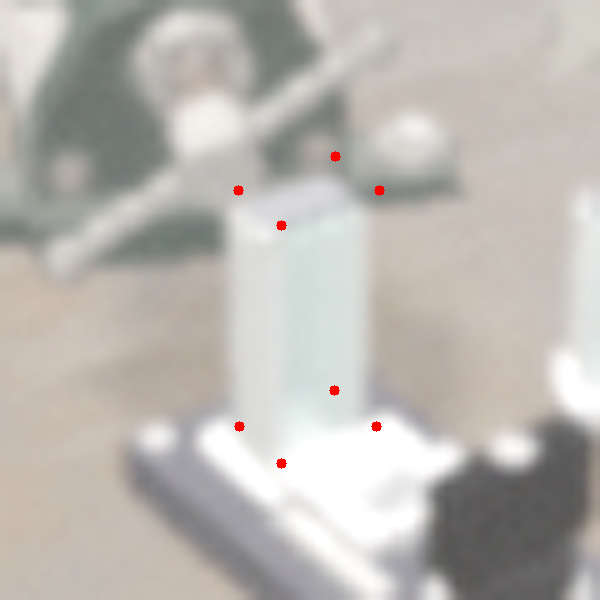

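Request:
apply_moves(plan=[{"tx":0,"ty":0,"tz":0.03,"yaw":0,"grip":-0.2},{"tx":0,"ty":0,"tz":0.06,"yaw":0,"grip":-0.2},{"tx":0,"ty":0,"tz":0.06,"yaw":0,"grip":-0.2}])

```text
time: 2.58
tool_pos: [0.4662, -0.2949, 0.0888]
tool_rot: [-3.14, 0.003, 0.021]
contact_force: [-0.2, -0.7, 0.7]
opening: 0.0368
```

Run:
```python
from h import *
rel(.4681,-.2945,.033,.023)
ims=[]
for c in("scene","top"):
    p,d=robot.read_camera(c); np.savez(f"{c}2.npz",p=p,d=d)
    r,cc=map(int,proj(c,(.468,-.27,.06)));ims.append(cv2.resize(p[max(r-50,0):r+50,cc-50:cc+50],(400,400),interpolation=cv2.INTER_CUBIC))
cv2.imwrite("pics/b3.png",np.hstack(ims)[:,:,::-1])
rel(.4681,-.2945,.033,.023)
```

```text
from [ 0.4662 -0.2949  0.0888] yaw 0.021 -> tx 0.0019 ty -0.0004 tz 0.0558 yaw -0.0020
from [ 0.4679 -0.2958  0.0911] yaw 0.0215 -> tx 0.0002 ty -0.0013 tz 0.0581 yaw -0.0015
```

View pics/b3.png

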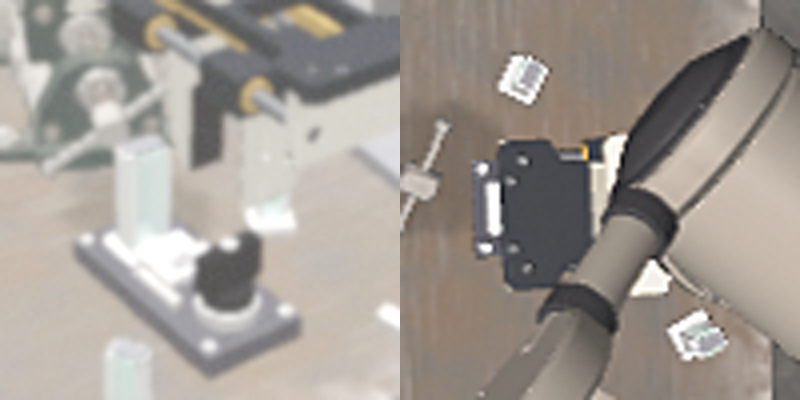

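Request:
apply_moves(plan=[{"tx":0,"ty":-0.0005,"tz":0.02,"yaw":0,"grip":-0.2},{"tx":0,"ty":-0.0005,"tz":0.04,"yaw":0,"grip":-0.2},{"tx":0,"ty":-0.0005,"tz":0.056,"yaw":0,"grip":-0.2},{"tx":0,"ty":-0.0005,"tz":0.056,"yaw":0,"grip":-0.2}])

```text
time: 3.18
tool_pos: [0.4676, -0.2941, 0.0336]
tool_rot: [-3.141, 0.001, 0.023]
contact_force: [-0.7, -0.3, 0.5]
opening: 0.0365
```

Request:
apply_moves(plan=[{"grip":-0.5},{"grip":-0.8},{"grip":-0.8},{"grip":-0.8},{"grip":-0.8}], force=15)

```text
schema error: expected keys tx, ty, tz, yaw, grip
```

Run:
```python
from h import *
s=robot.observe();print(s["tool_pos"],s["contact_force"],s["torque"],s["opening"])
ims=[]
for c in("scene",):
    p,d=robot.read_camera(c)
    r,cc=map(int,proj(c,(.468,-.27,.06)));ims.append(cv2.resize(p[max(r-50,0):r+50,cc-50:cc+50],(600,600),interpolation=cv2.INTER_CUBIC))
cv2.imwrite("pics/b4.png",np.hstack(ims)[:,:,::-1])
s=robot.observe();print(s["tool_pos"],s["contact_force"],s["torque"],s["opening"])
```

```text
[ 0.46764754 -0.29413781  0.03359941] [-0.74669633 -0.26649772  0.5406374 ] [ 0.0658371  -0.01521135  0.0185736 ] 0.03653660743564884
[ 0.46806445 -0.29443728  0.03420954] [-0.68239084 -0.55184413  0.71003449] [ 0.0008562  -0.01806408 -0.01654045] 0.03691157555936505
```

View pics/b4.png

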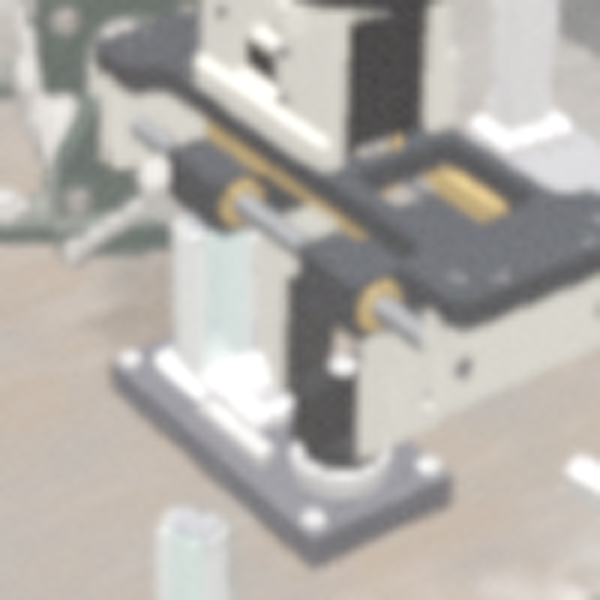

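Request:
apply_moves(plan=[{"tx":0,"ty":0,"tz":0,"yaw":0,"grip":-0.5},{"tx":0,"ty":0,"tz":0,"yaw":0,"grip":-0.8},{"tx":0,"ty":0,"tz":0,"yaw":0,"grip":-0.8},{"tx":0,"ty":0,"tz":0,"yaw":0,"grip":-0.8}], force=15)

```text
time: 3.72
tool_pos: [0.4681, -0.2948, 0.0342]
tool_rot: [3.14, -0.001, 0.023]
contact_force: [-1.0, -4.0, 2.4]
opening: 0.0121
```

Request:
apply_moves(plan=[{"tx":0,"ty":0,"tz":0,"yaw":-0.1,"grip":-0.8},{"tx":0,"ty":0,"tz":0,"yaw":-0.2,"grip":-0.8},{"tx":0,"ty":0,"tz":0,"yaw":-0.3,"grip":-0.8},{"tx":0,"ty":0,"tz":0,"yaw":-0.4,"grip":-0.8},{"tx":0,"ty":0,"tz":0,"yaw":-0.5,"grip":-0.8},{"tx":0,"ty":0,"tz":0,"yaw":-0.6,"grip":-0.8},{"tx":0,"ty":0,"tz":0,"yaw":-0.7,"grip":-0.8}], force=15)

```text
time: 4.6
tool_pos: [0.4676, -0.2937, 0.0342]
tool_rot: [-3.141, -0.0, 0.726]
contact_force: [-3.7, 1.3, 6.0]
opening: 0.0118
```

Request:
apply_moves(plan=[{"tx":0,"ty":0,"tz":0,"yaw":-0.1,"grip":-0.8},{"tx":0,"ty":0,"tz":0,"yaw":-0.2,"grip":-0.8},{"tx":0,"ty":0,"tz":0,"yaw":-0.3,"grip":-0.8},{"tx":0,"ty":0,"tz":0,"yaw":-0.4,"grip":-0.8},{"tx":0,"ty":0,"tz":0,"yaw":-0.5,"grip":-0.8},{"tx":0,"ty":0,"tz":0,"yaw":-0.6,"grip":-0.8},{"tx":0,"ty":0,"tz":0,"yaw":-0.66,"grip":-0.8},{"tx":0,"ty":0,"tz":0,"yaw":-0.66,"grip":-0.8}], force=15)

```text
time: 5.6
tool_pos: [0.4665, -0.2931, 0.0342]
tool_rot: [-3.138, -0.001, 1.384]
contact_force: [-6.5, 2.8, 9.6]
opening: 0.0121
```

Run:
```python
from h import *
s=robot.observe();print(s["tool_pos"],s["tool_rot"],s["contact_force"],s["torque"],s["opening"])
```

```text
[ 0.46651915 -0.29306382  0.03415332] [-3.13844780e+00 -1.43588041e-03  1.38356661e+00] [-6.54259997  2.81553776  9.56385004] [0.33448008 0.88929193 0.009222  ] 0.012091553826578113
```

Request:
apply_moves(plan=[{"tx":0,"ty":-0.0007,"tz":0,"yaw":-0.04,"grip":-0.8},{"tx":0,"ty":-0.0007,"tz":0,"yaw":-0.07,"grip":-0.8},{"tx":0,"ty":-0.0007,"tz":0,"yaw":-0.1,"grip":-0.8},{"tx":0,"ty":-0.0007,"tz":0,"yaw":-0.1,"grip":-0.8}], force=15)

```text
time: 6.1
tool_pos: [0.4664, -0.2928, 0.0341]
tool_rot: [-3.14, -0.002, 1.482]
contact_force: [-3.3, 3.0, 7.1]
opening: 0.0122
```

Run:
```python
from h import *
s=robot.observe();print(s["tool_pos"],s["tool_rot"],s["contact_force"],s["torque"],s["opening"])
```

```text
[ 0.46644798 -0.29282914  0.03411076] [-3.13988497e+00 -1.99124027e-03  1.48207189e+00] [-3.25523347  3.02256061  7.11886496] [ 0.51217189  0.59071326 -0.39598173] 0.012247863775213995
```

Request:
apply_moves(plan=[{"tx":0,"ty":0,"tz":0,"yaw":0,"grip":-0.4},{"tx":0,"ty":0,"tz":0,"yaw":0,"grip":-0.2},{"tx":0,"ty":0,"tz":0,"yaw":0,"grip":-0.2},{"tx":0,"ty":0,"tz":-0.04,"yaw":0,"grip":0},{"tx":0,"ty":0,"tz":-0.08,"yaw":0,"grip":0},{"tx":0,"ty":0,"tz":-0.1,"yaw":0,"grip":0},{"tx":0,"ty":0,"tz":-0.1,"yaw":0,"grip":0}])

```text
time: 6.98
tool_pos: [0.468, -0.2945, 0.1351]
tool_rot: [3.139, 0.002, 1.483]
contact_force: [0.5, -0.1, -0.7]
opening: 0.0459
```

Run:
```python
from h import *
ims=[]
for c in("scene","top"):
    p,d=robot.read_camera(c); np.savez(f"{c}3.npz",p=p,d=d)
    r,cc=map(int,proj(c,(.468,-.26,.04)));ims.append(cv2.resize(p[max(r-35,0):r+35,cc-35:cc+35],(400,400),interpolation=cv2.INTER_CUBIC))
cv2.imwrite("pics/b5.png",np.hstack(ims)[:,:,::-1])
for i in range(3): rel(.4665,-.2227,.034,.023+np.pi/2); robot.read_camera("top")
```

```text
from [ 0.4669 -0.2936  0.1329] yaw 1.4828 -> tx 0.0706 ty -0.0066 tz 0.0989 yaw -0.1110
from [ 0.4667 -0.2935  0.1325] yaw 1.4828 -> tx 0.0705 ty -0.0064 tz 0.0985 yaw -0.1110
from [ 0.4666 -0.2935  0.1323] yaw 1.4828 -> tx 0.0705 ty -0.0063 tz 0.0983 yaw -0.1110
```

View pics/b5.png

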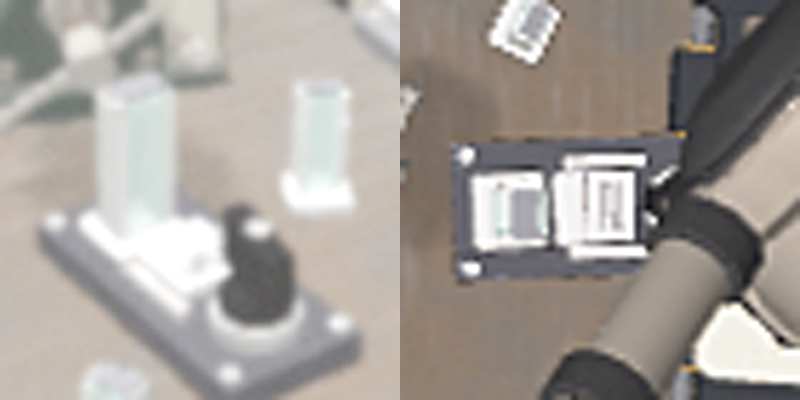

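Request:
apply_moves(plan=[{"tx":0.035,"ty":-0.003,"tz":0,"yaw":-0.05,"grip":0},{"tx":0.0705,"ty":-0.006,"tz":0,"yaw":-0.11,"grip":0},{"tx":0.0705,"ty":-0.006,"tz":0,"yaw":-0.11,"grip":0},{"tx":0.0705,"ty":-0.006,"tz":0.03,"yaw":-0.11,"grip":0},{"tx":0.0705,"ty":-0.006,"tz":0.045,"yaw":-0.11,"grip":0},{"tx":0.0705,"ty":-0.006,"tz":0.045,"yaw":-0.11,"grip":0}])

```text
time: 7.98
tool_pos: [0.4667, -0.2233, 0.0874]
tool_rot: [-3.139, -0.002, 1.592]
contact_force: [1.0, 0.4, 1.1]
opening: 0.046
```

Run:
```python
from h import *
ims=[]
for c in("scene","top"):
    rel(.4665,-.2227,.034,.023+np.pi/2)
    p,d=robot.read_camera(c); np.savez(f"{c}4.npz",p=p,d=d)
    r,cc=map(int,proj(c,(.468,-.24,.06)));ims.append(cv2.resize(p[max(r-35,0):r+35,cc-35:cc+35],(400,400),interpolation=cv2.INTER_CUBIC))
cv2.imwrite("pics/b6.png",np.hstack(ims)[:,:,::-1])
rel(.4665,-.2227,.034,.023+np.pi/2)
```

```text
from [ 0.4667 -0.2233  0.0874] yaw 1.592 -> tx 0.0006 ty -0.0002 tz 0.0534 yaw -0.0018
from [ 0.4673 -0.2236  0.0884] yaw 1.592 -> tx 0.0009 ty -0.0008 tz 0.0544 yaw -0.0018
from [ 0.4677 -0.2238  0.089 ] yaw 1.5922 -> tx 0.0011 ty -0.0011 tz 0.0550 yaw -0.0016
```

View pics/b6.png

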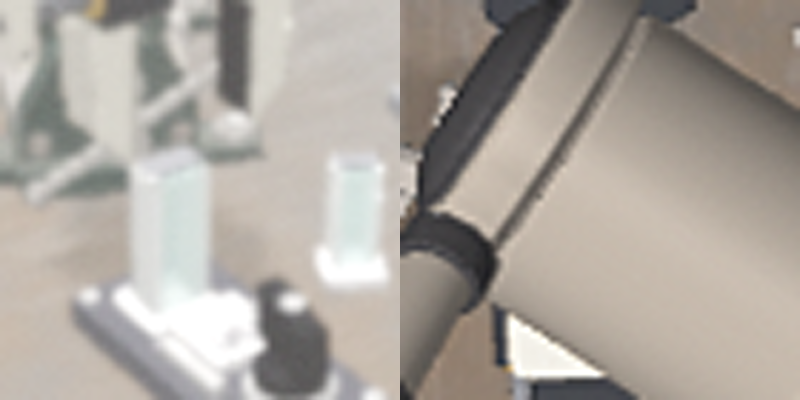

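Request:
apply_moves(plan=[{"tx":0.0005,"ty":-0.0005,"tz":0.02,"yaw":0,"grip":0},{"tx":0.0005,"ty":-0.0005,"tz":0.04,"yaw":0,"grip":0},{"tx":0.0005,"ty":-0.0005,"tz":0.055,"yaw":0,"grip":0},{"tx":0.0005,"ty":-0.0005,"tz":0.055,"yaw":0,"grip":0}])

```text
time: 8.57
tool_pos: [0.4666, -0.2226, 0.0333]
tool_rot: [-3.141, -0.001, 1.593]
contact_force: [0.9, 0.3, 0.2]
opening: 0.0457
```

Run:
```python
from h import *
ims=[]
for c in("scene",):
    rel(.4665,-.2227,.034,.023+np.pi/2)
    p,d=robot.read_camera(c); np.savez(f"{c}5.npz",p=p,d=d)
    r,cc=map(int,proj(c,(.468,-.24,.06)));ims.append(cv2.resize(p[max(r-35,0):r+35,cc-35:cc+35],(600,600),interpolation=cv2.INTER_CUBIC))
cv2.imwrite("pics/b7.png",np.hstack(ims)[:,:,::-1])
rel(.4665,-.2227,.034,.023+np.pi/2)
```

```text
from [ 0.4666 -0.2226  0.0333] yaw 1.5926 -> tx -0.0001 ty -0.0001 tz -0.0007 yaw -0.0012
from [ 0.4671 -0.2229  0.0339] yaw 1.5927 -> tx 0.0002 ty -0.0006 tz -0.0001 yaw -0.0011
```

View pics/b7.png

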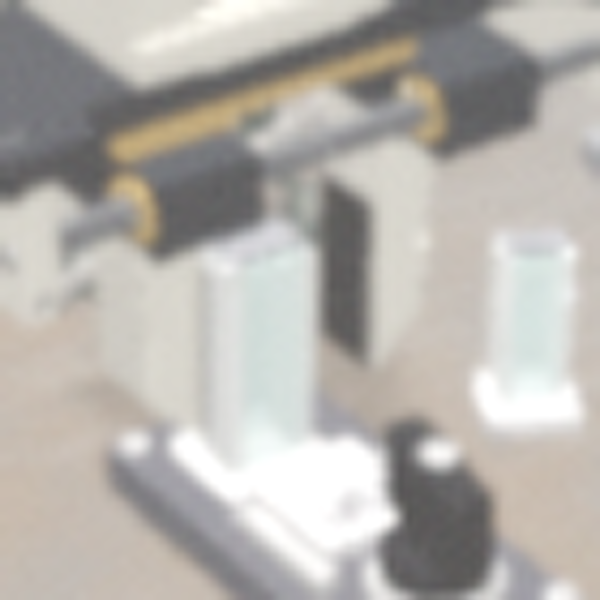

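Run:
```python
from h import *
r,cc=map(int,proj("scene",(.468,-.24,.06)))
f=lambda X:[round((a-o+35+.5)*600/70) for a,o in zip(proj("scene",X),(r,cc))][::-1]
for X in((.4898,-.2132,.034),(.4898,-.2322,.034)): print(X,f(X))
for X in((.4545,-.2307,.073),(.4785,-.2307,.073),(.4545,-.2147,.073)): print("cell",X,f(X))
```

```text
(0.4898, -0.2132, 0.034) [321, 322]
(0.4898, -0.2322, 0.034) [365, 358]
cell (0.4545, -0.2307, 0.073) [241, 262]
cell (0.4785, -0.2307, 0.073) [325, 232]
cell (0.4545, -0.2147, 0.073) [204, 232]
```

Request:
apply_moves(plan=[{"tx":0,"ty":0,"tz":0,"yaw":0,"grip":-0.3},{"tx":0,"ty":0,"tz":0,"yaw":0,"grip":-0.65},{"tx":0,"ty":0,"tz":0,"yaw":0,"grip":-0.65},{"tx":0,"ty":0,"tz":0,"yaw":0,"grip":-0.65}], force=15)

```text
time: 9.12
tool_pos: [0.4663, -0.2227, 0.0338]
tool_rot: [-3.14, -0.0, 1.593]
contact_force: [-3.4, -0.1, 1.7]
opening: 0.0239
```

Run:
```python
from h import *
ims=[]
for c in("scene",):
    p,d=robot.read_camera(c)
    r,cc=map(int,proj(c,(.468,-.24,.06)));ims.append(cv2.resize(p[max(r-35,0):r+35,cc-35:cc+35],(600,600),interpolation=cv2.INTER_CUBIC))
cv2.imwrite("pics/b8.png",np.hstack(ims)[:,:,::-1])
s=robot.observe();print(s["tool_pos"],s["contact_force"],s["torque"],s["opening"])
```

```text
[ 0.46632    -0.22266967  0.03378449] [-3.60779569 -1.09525692  2.08662285] [-0.23257131  0.70465443  0.01369757] 0.024131262191060134
```

View pics/b8.png

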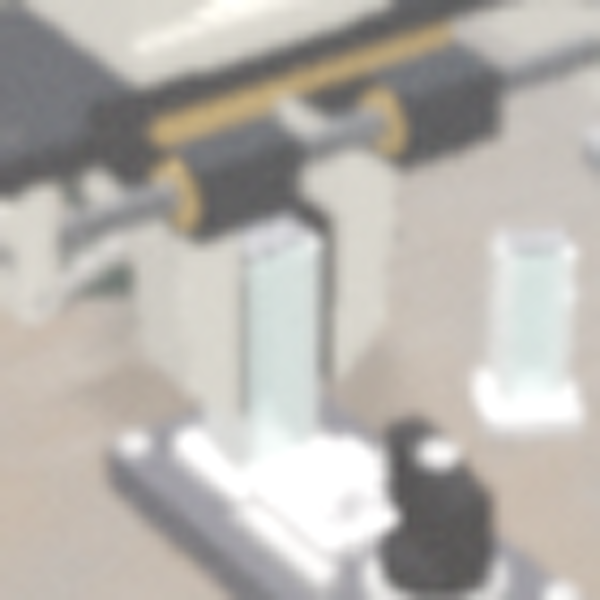

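Request:
apply_moves(plan=[{"tx":0,"ty":0,"tz":-0.004,"yaw":0,"grip":-0.65},{"tx":0,"ty":0,"tz":-0.01,"yaw":0,"grip":-0.65},{"tx":0,"ty":0,"tz":-0.02,"yaw":0,"grip":-0.65},{"tx":0,"ty":0,"tz":-0.04,"yaw":0,"grip":-0.65},{"tx":0,"ty":0,"tz":-0.07,"yaw":0,"grip":-0.65},{"tx":0,"ty":0,"tz":-0.1,"yaw":0,"grip":-0.65},{"tx":0,"ty":0,"tz":-0.12,"yaw":0,"grip":-0.65},{"tx":0,"ty":0,"tz":-0.14,"yaw":0,"grip":-0.65}], force=15)

```text
time: 10.18
tool_pos: [0.4674, -0.2228, 0.1756]
tool_rot: [3.139, 0.001, 1.593]
contact_force: [-0.1, 0.2, -1.2]
opening: 0.0243
```

Run:
```python
from h import *
ims=[]
for c in("scene","top"):
    p,d=robot.read_camera(c); np.savez(f"{c}6.npz",p=p,d=d)
    cv2.imwrite(f"pics/l_{c}.png",p[:,:,::-1])
s=robot.observe();print(s["tool_pos"],s["tool_rot"],s["contact_force"],s["torque"],s["opening"])
# gate
r=robot.tip_of("beam_mid","top");print(r[0]["pixel"],at_z("top",r[0]["pixel"],.12))
p=np.load("top0.npz")["p"]
cv2.imwrite("pics/gate.png",cv2.resize(p[138:180,270:370],None,fx=8,fy=8,interpolation=cv2.INTER_CUBIC)[:,:,::-1])
p=np.load("scene0.npz")["p"]
cv2.imwrite("pics/gate_s.png",cv2.resize(p[180:280,290:390],None,fx=6,fy=6,interpolation=cv2.INTER_CUBIC)[:,:,::-1])
```

```text
[ 0.46848687 -0.22347098  0.17667027] [3.13616898 0.00352475 1.59290721] [ 0.8296959  -0.08737725 -0.72786728] [-0.02499516 -0.14649093  0.0036383 ] 0.023803552694164683
[151.7, 319.3] [ 0.65928375 -0.227325    0.12      ]
```

View pics/l_scene.png

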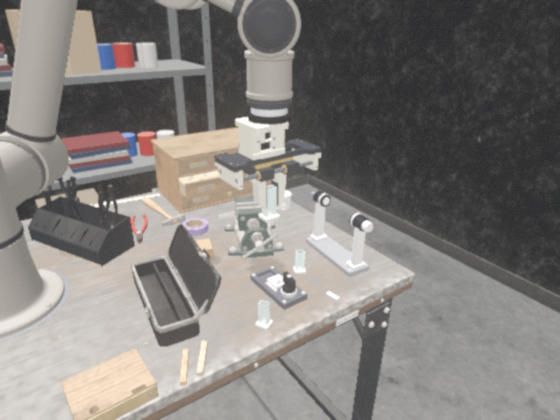

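View pics/gate.png

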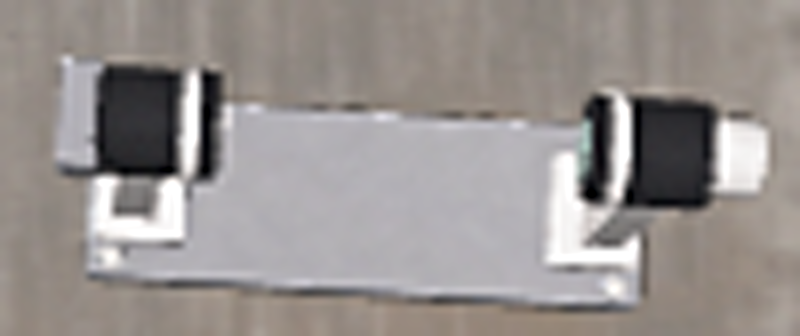

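View pics/gate_s.png

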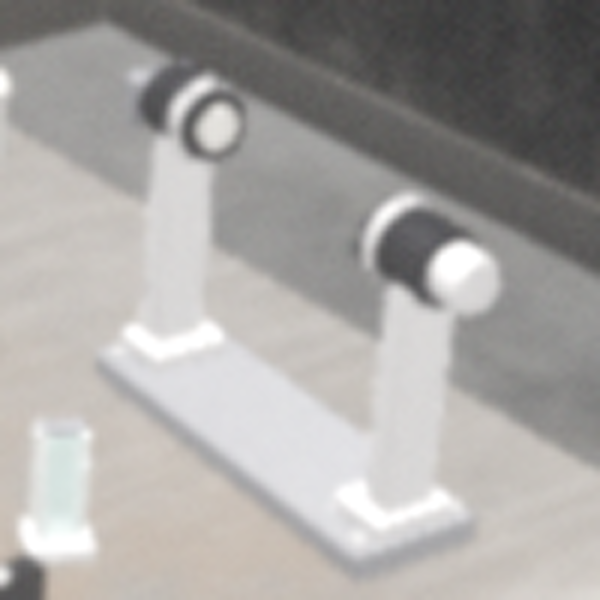

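```bash
cat > fit.py <<'E'
from h import *
from scipy.optimize import least_squares
def z2p(x,y,f,c0,r0): return ((y+.5)/f-.5+r0,(x+.5)/f-.5+c0)
T=lambda x,y:z2p(x,y,8,270,138); S=lambda x,y:z2p(x,y,6,290,180)
obs=[("top",(0,.05,.12),T(220,125)),("top",(0,-.05,.12),T(585,148)),("top",(-.028,.085,.012),T(88,277)),("top",(-.028,-.085,.012),T(640,302)),
("scene",(0,.05,.12),S(213,128)),("scene",(-.028,.085,.012),S(100,357)),("scene",(-.028,-.085,.012),S(360,561)),("scene",(.028,-.085,.012),S(471,520))]
def W(q,m): c,s=np.cos(q[2]),np.sin(q[2]); return np.array([q[0]+c*m[0]-s*m[1],q[1]+s*m[0]+c*m[1],m[2]])
def fit(o): 
    f=lambda q:np.concatenate([np.subtract(proj(c,W(q,m)),p) for c,m,p in o])
    r=least_squares(f,[.655,-.228,-.08],x_scale=[.01,.01,.01]); return r.x,r.fun.reshape(-1,2).round(1)
if __name__=="__main__":
    for n,o in(("all",obs),("top",obs[:4]),("topbar",obs[:2]),("scene",obs[4:])):
        x,f=fit(o);print(n,x.round(4));print(f.tolist())
E
python3 fit.py
```

```text
all [ 0.6512 -0.2291 -0.08  ]
[[0.8, 0.3], [0.7, 0.4], [0.4, -0.4], [1.6, 0.3], [-0.8, 1.2], [-2.0, -0.6], [-1.2, 0.2], [-1.5, 1.7]]
top [ 0.6532 -0.2287 -0.0681]
[[0.1, 0.0], [-0.4, 0.2], [-0.0, -0.5], [0.3, 0.2]]
topbar [ 0.6528 -0.2284 -0.0809]
[[-0.0, -0.1], [0.0, 0.1]]
scene [ 0.6462 -0.2326 -0.0869]
[[0.2, 0.6], [-0.9, -1.2], [0.3, -0.6], [0.0, 1.1]]
```

Run:
```python
from h import *
rel(.653,-.2285,.178,np.pi/2-.08)
```

```text
from [ 0.4678 -0.2231  0.1751] yaw 1.5929 -> tx -0.0095 ty 0.1851 tz -0.0029 yaw 0.1021
```

Request:
apply_moves(plan=[{"tx":-0.001,"ty":0.02,"tz":-0.003,"yaw":0.02,"grip":-0.65},{"tx":-0.003,"ty":0.055,"tz":-0.003,"yaw":0.04,"grip":-0.65},{"tx":-0.005,"ty":0.09,"tz":-0.003,"yaw":0.06,"grip":-0.65},{"tx":-0.007,"ty":0.125,"tz":-0.003,"yaw":0.08,"grip":-0.65},{"tx":-0.009,"ty":0.16,"tz":-0.003,"yaw":0.1,"grip":-0.65},{"tx":-0.0095,"ty":0.177,"tz":-0.003,"yaw":0.102,"grip":-0.65},{"tx":-0.0095,"ty":0.185,"tz":-0.003,"yaw":0.102,"grip":-0.65},{"tx":-0.0095,"ty":0.185,"tz":-0.003,"yaw":0.102,"grip":-0.65}], force=15)

```text
time: 11.32
tool_pos: [0.6519, -0.2279, 0.1758]
tool_rot: [-3.14, -0.0, 1.491]
contact_force: [-0.2, -0.0, 0.1]
opening: 0.0238
```

Run:
```python
from h import *
for c in("scene","top"):
    rel(.653,-.2285,.110,np.pi/2-.08)
    p,d=robot.read_camera(c); np.savez(f"{c}7.npz",p=p,d=d)
    r,cc=map(int,proj(c,(.653,-.2285,.12)))
    cv2.imwrite(f"pics/g_{c}.png",cv2.resize(p[r-50:r+50,cc-50:cc+50],(600,600),interpolation=cv2.INTER_CUBIC)[:,:,::-1])
rel(.653,-.2285,.110,np.pi/2-.08)
```

```text
from [ 0.6519 -0.2279  0.1758] yaw 1.4911 -> tx -0.0005 ty 0.0012 tz 0.0658 yaw 0.0003
from [ 0.6515 -0.228   0.1761] yaw 1.4908 -> tx -0.0004 ty 0.0015 tz 0.0661 yaw 0.0000
from [ 0.6514 -0.2281  0.1765] yaw 1.4907 -> tx -0.0002 ty 0.0016 tz 0.0665 yaw -0.0001
```

View pics/g_scene.png

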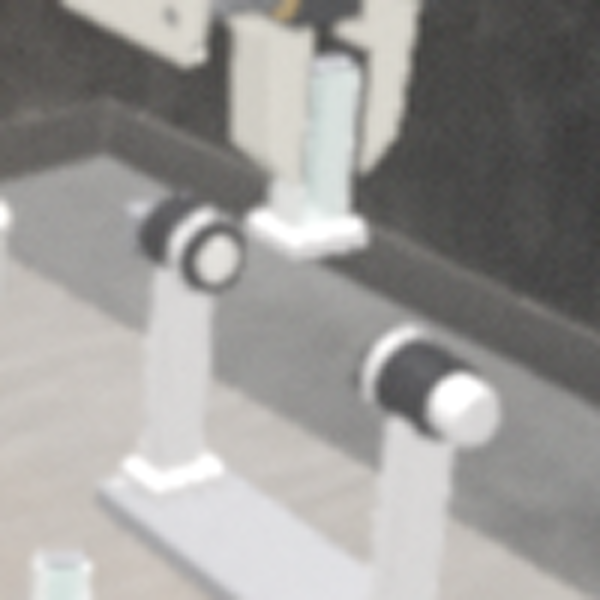

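View pics/g_top.png

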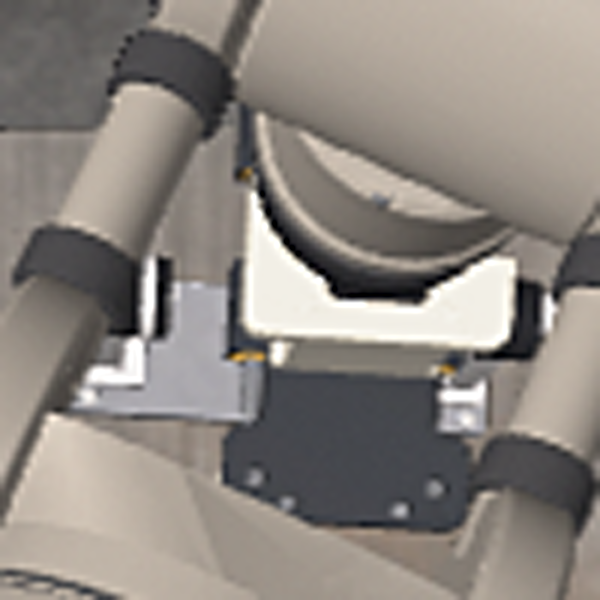

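Request:
apply_moves(plan=[{"tx":0,"ty":0.001,"tz":0.015,"yaw":0,"grip":-0.65},{"tx":0,"ty":0.001,"tz":0.03,"yaw":0,"grip":-0.65},{"tx":0,"ty":0.001,"tz":0.045,"yaw":0,"grip":-0.65},{"tx":0,"ty":0.001,"tz":0.06,"yaw":0,"grip":-0.65},{"tx":0,"ty":0.001,"tz":0.066,"yaw":0,"grip":-0.65},{"tx":0,"ty":0.001,"tz":0.066,"yaw":0,"grip":-0.65}], force=15)

```text
time: 12.18
tool_pos: [0.6529, -0.2281, 0.1101]
tool_rot: [-3.141, -0.0, 1.491]
contact_force: [-0.7, 0.5, -0.4]
opening: 0.0239
```

Run:
```python
from h import *
for i in range(6):
    rel(.653,-.2285,.110,np.pi/2-.08)
    if i==0: p,d=robot.read_camera("scene"); np.savez("scene8.npz",p=p,d=d)
    else: robot.read_camera("top")
c="scene";r,cc=map(int,proj(c,(.653,-.2285,.12)));print(r,cc)
cv2.imwrite(f"pics/h_{c}.png",cv2.resize(p[r-35:r+40,cc-35:cc+40],(600,600),interpolation=cv2.INTER_CUBIC)[:,:,::-1])
```

```text
from [ 0.6529 -0.2281  0.1101] yaw 1.4908 -> tx -0.0004 ty 0.0001 tz 0.0001 yaw 0.0000
from [ 0.6533 -0.2283  0.1109] yaw 1.4908 -> tx -0.0002 ty -0.0002 tz 0.0009 yaw 0.0000
from [ 0.6534 -0.2284  0.1113] yaw 1.4908 -> tx -0.0002 ty -0.0004 tz 0.0013 yaw -0.0000
from [ 0.6535 -0.2284  0.1115] yaw 1.4908 -> tx -0.0001 ty -0.0005 tz 0.0015 yaw -0.0000
from [ 0.6535 -0.2284  0.1115] yaw 1.4908 -> tx -0.0001 ty -0.0005 tz 0.0015 yaw -0.0000
from [ 0.6534 -0.2283  0.1115] yaw 1.4909 -> tx -0.0002 ty -0.0004 tz 0.0015 yaw 0.0001
208 340
```

View pics/h_scene.png

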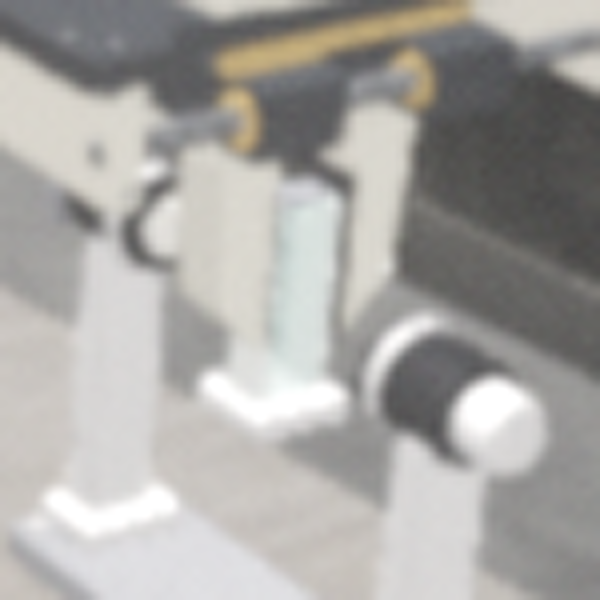

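Run:
```python
from h import *
from fit import W
Z=[]
for i in range(12):
    robot.read_camera("top"); s=robot.observe(); Z.append(np.r_[s["tool_pos"],s["tool_rot"]])
Z=np.array(Z);print(Z[:,:3].round(4).tolist());m=Z.mean(0);print(m.round(4))
p,d=robot.read_camera("scene");np.savez("scene9.npz",p=p,d=d)
s=8;r0,c0=160,290
a=cv2.resize(p[r0:r0+70,c0:c0+95],None,fx=s,fy=s,interpolation=cv2.INTER_CUBIC)
def dot(X,col):
    v=proj("scene",X); cv2.circle(a,(int((v[1]-c0+.5)*s),int((v[0]-r0+.5)*s)),3,col,-1)
q=[m[0],m[1],m[5]-np.pi/2]
zc=m[2]+.0101
for sx in(-1,1):
  for sy in(-1,1):
    for z,w,h in((-.038,.016,.015),(-.030,.016,.015),(.03,.012,.008),(-.029,.012,.008)): dot(W(q,(sx*w,sy*h,zc+z)),(255,0,0))
g=[.653,-.2285,-.08]
for t in np.linspace(0,2*np.pi,25):
    for y in(.05,): dot(W(g,(.015*np.cos(t),y,.12+.015*np.sin(t))),(0,0,255))
    dot(W(g,(.015*np.cos(t),-.05,.12+.015*np.sin(t))),(0,160,0))
cv2.imwrite("pics/ov.png",a[:,:,::-1])
```

```text
[[0.6533, -0.2283, 0.1113], [0.6532, -0.2283, 0.1111], [0.6532, -0.2283, 0.111], [0.6531, -0.2282, 0.1109], [0.6531, -0.2282, 0.1108], [0.6531, -0.2282, 0.1108], [0.6531, -0.2282, 0.1108], [0.6531, -0.2282, 0.1108], [0.6531, -0.2282, 0.1107], [0.6531, -0.2282, 0.1107], [0.6531, -0.2282, 0.1107], [0.6531, -0.2282, 0.1107]]
[ 6.5310e-01 -2.2820e-01  1.1090e-01  1.5706e+00  2.0000e-04  1.4908e+00]
```

View pics/ov.png

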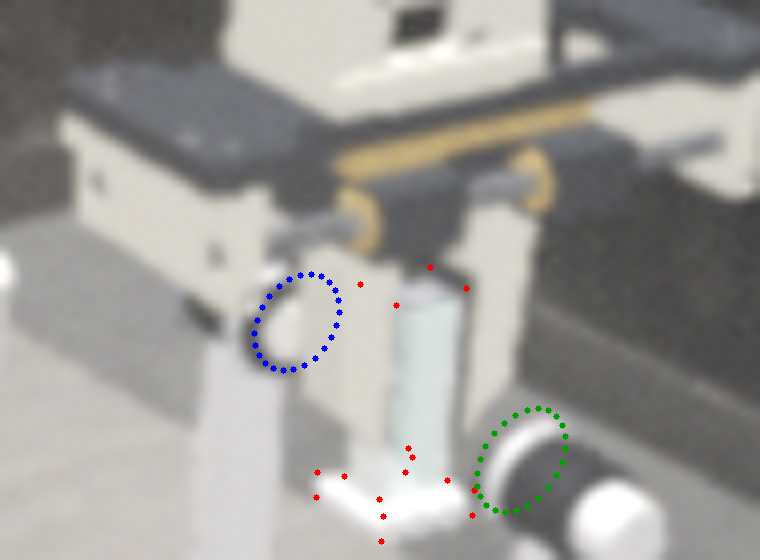

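Run:
```python
from h import *
from fit import W
p=np.mean([np.load(f"scene{i}.npz")["p"].astype(float) for i in(0,1,3,7)],0)
p=np.clip(p,0,255).astype(np.uint8)
s=16
def crop(r0,c0,circs):
    a=cv2.resize(p[r0:r0+25,c0:c0+25],None,fx=s,fy=s,interpolation=cv2.INTER_CUBIC)
    for g,y,col,R in circs:
        pts=[proj("scene",W(g,(R*np.cos(t),y,.12+R*np.sin(t)))) for t in np.linspace(0,6.3,60)]
        for v in pts: cv2.circle(a,(int((v[1]-c0+.5)*s),int((v[0]-r0+.5)*s)),1,col,-1)
    return a
gt=[.653,-.2285,-.08]
def sh(dx,dy): return [gt[0]+dx,gt[1]+dy,gt[2]]
R_=crop(188,312,[(gt,.05,(0,0,255),.015),(sh(-.0045,-.002),.05,(255,0,0),.015)])
L_=crop(210,345,[(gt,-.05,(0,0,255),.015),(sh(-.0045,-.002),-.05,(255,0,0),.015)])
cv2.imwrite("pics/rings.png",np.hstack([R_,L_])[:,:,::-1][:,:800])
print(proj("scene",W(gt,(0,.05,.12))),proj("scene",W(gt,(0,-.05,.12))))
```

```text
(np.float64(199.84827469890752), np.float64(326.6612935329015)) (np.float64(217.11911443677985), np.float64(354.71858048635494))
```

View pics/rings.png

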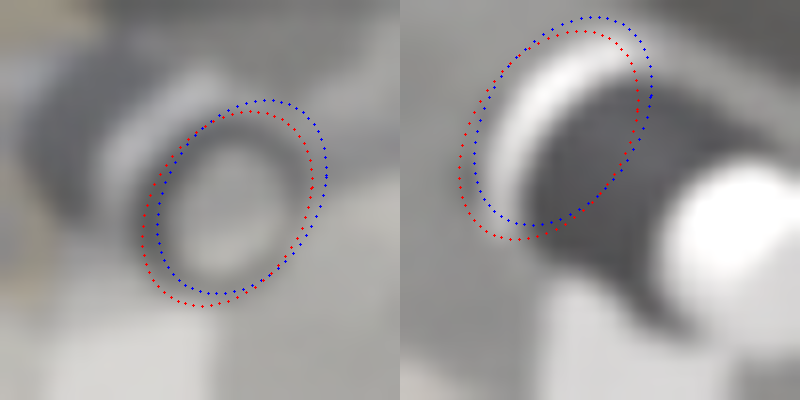

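Run:
```python
from h import *
from fit import W
F=[];Z=[]
for i in range(6):
    p,d=robot.read_camera("scene");F.append(p.astype(float)); s=robot.observe(); Z.append(np.r_[s["tool_pos"],s["tool_rot"]])
m=np.mean(Z,0);print(m.round(4)); np.savez("cellnow.npz",p=np.mean(F,0),m=m)
p=np.mean(F,0).astype(np.uint8)
q=[m[0],m[1],m[5]-np.pi/2]; zc=m[2]+.0101
s=16;r0,c0=192,325
def draw(dx,dy,col,a):
    E=[]
    for z,w,h in((-.038,.016,.015),(-.030,.016,.015),(.029,.012,.008),(-.030,.012,.008)):
        k=[(w,h,z),(w,-h,z),(-w,-h,z),(-w,h,z)]; E+=[(k[i],k[(i+1)%4]) for i in range(4)]
    for w,h,a0,b0 in((.016,.015,-.038,-.03),(.012,.008,-.03,.029)):
        E+=[((x*w,y*h,a0),(x*w,y*h,b0)) for x,y in((-1,-1),(1,-1),(-1,1))]
    for A,B in E:
        P=[proj("scene",W([q[0]+dx,q[1]+dy,q[2]],(X[0],X[1],zc+X[2]))) for X in(A,B)]
        P=[(int((v[1]-c0+.5)*s),int((v[0]-r0+.5)*s)) for v in P]; cv2.line(a,P[0],P[1],col,1)
a=cv2.resize(p[r0:r0+37,c0:c0+28],None,fx=s,fy=s,interpolation=cv2.INTER_CUBIC)
b=a.copy(); draw(0,0,(0,0,255),b)
o=np.zeros((592,800,3),np.uint8);o[:,:400]=a[:,24:424];o[:,400:]=b[:,24:424]
cv2.imwrite("pics/cellfit.png",o[:,:,::-1])
```

```text
[ 6.5310e-01 -2.2820e-01  1.1070e-01  2.0944e+00  1.0000e-04  1.4908e+00]
```

View pics/cellfit.png

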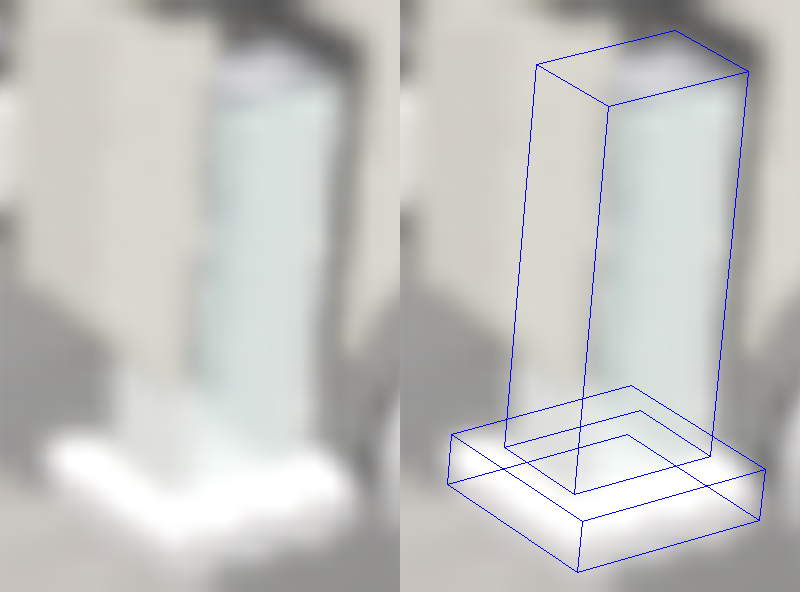

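Run:
```python
from h import *
from fit import W
p=np.mean([np.load(f"scene{i}.npz")["p"].astype(float) for i in(0,1,3,7)],0)
p=np.clip(p,0,255).astype(np.uint8)
s=16
off=np.array([.15,-.2]) # row,col residual from cell
def crop(r0,c0,circs):
    a=cv2.resize(p[r0:r0+25,c0:c0+25],None,fx=s,fy=s,interpolation=cv2.INTER_CUBIC)
    for g,y,col,R in circs:
        for t in np.linspace(0,6.3,70):
            v=np.array(proj("scene",W(g,(R*np.cos(t),y,.12+R*np.sin(t)))))+off
            cv2.circle(a,(int((v[1]-c0+.5)*s),int((v[0]-r0+.5)*s)),1,col,-1)
    return a
g1=[.6505,-.2296,-.08];g2=[.6495,-.2303,-.08]
row=[]
for g in(g1,):
    for (r0,c0,y) in((188,312,1),(210,345,-1)):
        row.append(crop(r0,c0,[(g,.05*y,(255,0,0),.015),(g,.058*y,(255,255,0),.017)]))
cv2.imwrite("pics/rings2.png",np.hstack(row)[:,:,::-1])
def w(px): return at_z("scene",px,.12)
print("receiver seen",w(np.array([200.5,325.75])-off), "model g1",W(g1,(0,.05,.12)))
```

```text
receiver seen [ 0.65378661 -0.1798773   0.12      ] model g1 [ 0.65449573 -0.17975991  0.12      ]
```

View pics/rings2.png

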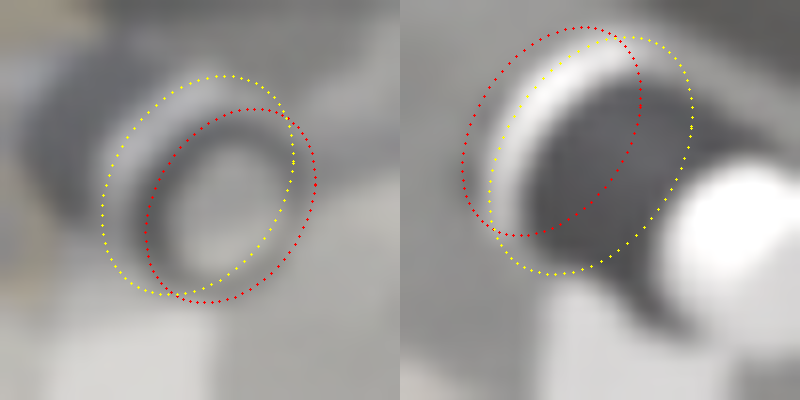

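Request:
apply_moves(plan=[{"tx":-0.001,"ty":-0.0015,"tz":0.0004,"yaw":0,"grip":-0.65},{"tx":-0.0017,"ty":-0.0029,"tz":0.0007,"yaw":0,"grip":-0.65},{"tx":-0.0017,"ty":-0.0029,"tz":0.0007,"yaw":0,"grip":-0.65},{"tx":-0.0017,"ty":-0.0029,"tz":0.0007,"yaw":0,"grip":-0.65},{"tx":-0.0017,"ty":-0.0029,"tz":0.0007,"yaw":0,"grip":-0.65},{"tx":-0.0017,"ty":-0.0029,"tz":0.0007,"yaw":0,"grip":-0.65}], force=15)

```text
time: 14.18
tool_pos: [0.6501, -0.2297, 0.11]
tool_rot: [3.142, 0.0, 1.491]
contact_force: [0.4, 0.2, -0.0]
opening: 0.0242
```

Run:
```python
from h import *
from fit import W
F=[]
for i in range(14):
    p,d=robot.read_camera("scene"); F.append(p.astype(float))
s_=robot.observe();print(s_["time"],s_["tool_pos"],s_["tool_rot"],s_["contact_force"],s_["opening"])
cv2.imwrite("pics/fin_full.png",p[:,:,::-1])
p=np.mean(F[6:],0).astype(np.uint8);m=s_["tool_pos"];q=[m[0],m[1],s_["tool_rot"][2]-np.pi/2];zc=m[2]+.0101
s=9;r0,c0=180,300
a=cv2.resize(p[r0:r0+62,c0:c0+80],None,fx=s,fy=s,interpolation=cv2.INTER_CUBIC)
def ln(A,B,col):
    P=[(int((v[1]-c0+.5)*s),int((v[0]-r0+.5)*s)) for v in(proj("scene",A),proj("scene",B))]; cv2.line(a,P[0],P[1],col,1)
for z,w,h in((-.038,.016,.015),(.03,.012,.008)):
    k=[(w,h),(w,-h),(-w,-h),(-w,h)]
    for i in range(4): ln(W(q,(*k[i],zc+z)),W(q,(*k[(i+1)%4],zc+z)),(0,0,255))
g=[.6501,-.2297,-.08]; ln(W(g,(0,-.05,.12)),W(g,(0,.05,.12)),(255,0,0))
cv2.imwrite("pics/fin.png",a[:,:,::-1])
```

```text
14.875 [ 0.65004621 -0.22969723  0.11003998] [3.14154725e+00 8.27095932e-05 1.49074246e+00] [0.31548227 0.94142604 0.14659255] 0.02374874427729396
```

View pics/fin.png

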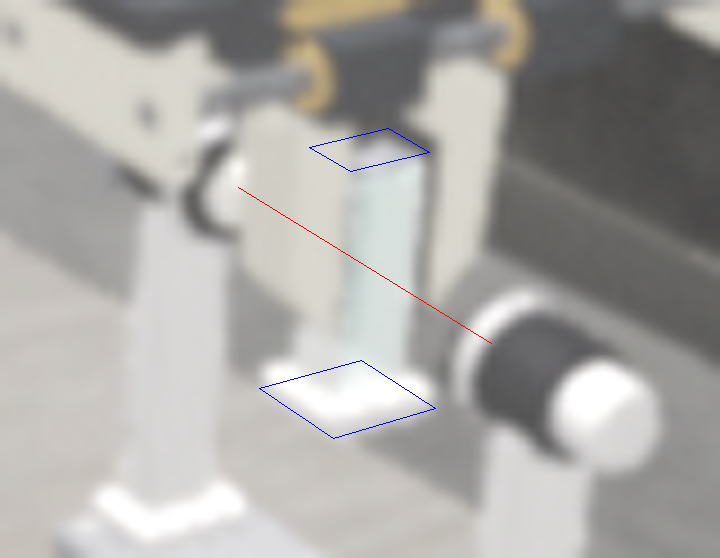

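View pics/fin_full.png

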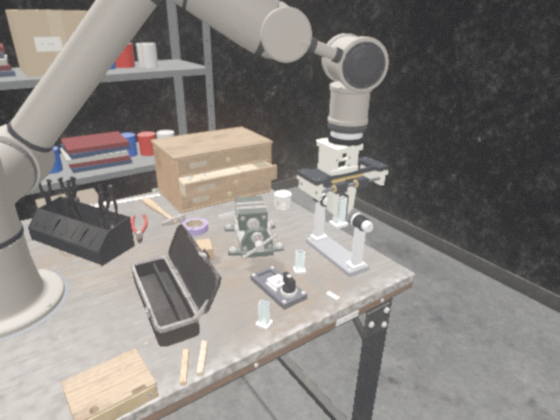

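```bash
python3 -c "
from cell import robot
print(robot.hand_in()); s=robot.observe(); print(s['time'],s['tool_pos'],s['opening'])"
```

```text
the job is handed in; nothing more can be done
None
the job is handed in; nothing more can be done
```

I handed the job in at about 15 s with the cell held upright in the light gate. I expect it to be centred to within about 1.5 mm, but that figure rests on measurements that did not fully agree.

- **Knob:** I gripped the bar and turned it anticlockwise until it hit the stop. The tool turned 1.46 rad and the torque rose to about 0.4 N m. The pictures show the bar lying along the holder and the clamp jaw drawn back.
- **Cell:** I closed on the two frosted faces with 15 N, and the opening read 24 mm, which is the width of the cell. In the pictures the fingers stayed off the clear windows. The cell lifted straight out without catching.
- **Position in the gate:** The last reading put the tool at (0.650, -0.230, 0.110) m. That places the cell centre about 120 mm above the table, turned to match the gate (-0.08 rad). Forces were below 1 N, nothing touched the gate, and the bystanders looked undisturbed in the last scene picture.

**Checks that disagreed:**
- **Gate position:** The top camera put the gate about 3 mm further out in x than the scene camera did. The knob grip suggested the top camera reads about 2 mm too far there. I used a value that fits the scene picture of the barrels and the cell together.
- **Last position check:** Only the scene camera could see the cell in the gate, because the arm blocks the top view. In that picture the foot's lower edge appeared slightly above where I predicted it, which I put down to image blur and shading.

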